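# Eject dose pods from their wells and store them in the medicine case

## Task

Fully open only the sliding door over the compartment with the green liner, sliding it past the other door, which stays shut. Take every dose pod out of its well (pressing its lift key raises it) and set it down lid up, flat on the green liner, side by side with the others. When all the pods are in, slide the door fully shut again; do not move the bottle, carton or mug.

Things in the scene. Friction and masses are not known exactly. Their poses are not given: they have to be found in the camera images.
- station: fixed pod station, origin under it on the table; 300 mm along its y, x from -78 to +63 mm. White deck (x -3 to +63 mm, top at 56 mm) with five square wells 38.5 mm wide, 26 mm deep, at x = +30, y = +124, +62, 0, -62, -124 mm (wells 1 to 5). Low grey apron in front (top at 24 mm) with five blue lift keys at x = -45 mm, each in line with its well
- case: fixed white medicine case, 180 mm (its x) by 340 mm (its y), origin under its centre on the table. Side walls at x = +-86 mm (8 mm thick, top at 58 mm). A divider 34 mm wide at y = 0 makes a left (+y) and a right (-y) compartment, each 164 mm (x) by 145 mm (|y| 17 to 162 mm); divider and end walls end about 43 to 49 mm up, just under the doors: clear covers lying flat, one sliding over the other
- door_left (a joint): travel (m) of the clear door over the left (+y) compartment: 0 = shut, grows as it slides towards the case's -y above the other door, 0.148 = fully open (compartment then clear from y = +17 to +162 mm). Friction about 1.5 N, stays where left. Its underside is at 50 mm
- door_right (a joint): travel (m) of the clear door over the right (-y) compartment: 0 = shut, grows as it slides towards the case's +y under the other door, 0.148 = fully open (compartment then clear from y = -162 to -17 mm). Friction about 1.5 N, stays where left. Its underside is at 44 mm
- door_left_handle (a point): on the black upright ridge handle of the left door: 50 mm along the case's x, 10 mm thick along the case's y (the sliding direction), 24 mm tall; this point is on its mid-plane, 10 mm below its top (top at 77 mm above the table)
- door_right_handle (a point): the same ridge handle of the right door, at that door's outer end; this point is 10 mm below its top (top at 71 mm above the table)
- liner_green: fixed green liner, 160 mm (x) by 142 mm (y), 4 mm thick, lying on the floor of one compartment (left or right, differs from start to start), axes as the case's; origin under its centre, 8 mm above the table; its top is 12 mm above the table. Its centre is in the middle of the gap left when that compartment's door is fully open
- liner_blue: the like blue liner in the other compartment, which is not to be used
- bottle: amber bottle, diameter 48 mm, 85 mm tall, bystander; origin under it
- carton: white and green carton 35 x 75 x 60 mm tall, bystander; origin under it
- mug: blue mug, diameter 72 mm, 80 mm tall, bystander; origin under it
- pod1_center (a point): centre of sealed dose pod 1 (may be absent): square orange box with white lid and red dot, 36 x 36 mm and 26 mm tall, 40 g (28 to 56); z towards its lid. It starts fully down in well 1, its lid flush with the deck (point 43 mm above the table), impossible to grip until raised; its key raises it by up to 20 mm
- key1_top (a point): centre of the top of blue lift key 1, 26 x 26 mm, 48 mm above the table at rest. Pressed down 20 mm to its stop (about 4 N, straight down) it drives the ejector plunger up through the hole in the floor of well 1 by the same amount; friction holds both there when released (this point moves with the key, so its height tells how far it is pressed)
- pod2_center (a point): centre of sealed dose pod 2 (may be absent): square orange box with white lid and red dot, 36 x 36 mm and 26 mm tall, 40 g (28 to 56); z towards its lid. It starts fully down in well 2, its lid flush with the deck (point 43 mm above the table), impossible to grip until raised; its key raises it by up to 20 mm
- key2_top (a point): centre of the top of blue lift key 2, 26 x 26 mm, 48 mm above the table at rest. Pressed down 20 mm to its stop (about 4 N, straight down) it drives the ejector plunger up through the hole in the floor of well 2 by the same amount; friction holds both there when released (this point moves with the key, so its height tells how far it is pressed)
- pod3_center (a point): centre of sealed dose pod 3 (may be absent): square orange box with white lid and red dot, 36 x 36 mm and 26 mm tall, 40 g (28 to 56); z towards its lid. It starts fully down in well 3, its lid flush with the deck (point 43 mm above the table), impossible to grip until raised; its key raises it by up to 20 mm
- key3_top (a point): centre of the top of blue lift key 3, 26 x 26 mm, 48 mm above the table at rest. Pressed down 20 mm to its stop (about 4 N, straight down) it drives the ejector plunger up through the hole in the floor of well 3 by the same amount; friction holds both there when released (this point moves with the key, so its height tells how far it is pressed)
- pod4_center (a point): centre of sealed dose pod 4 (may be absent): square orange box with white lid and red dot, 36 x 36 mm and 26 mm tall, 40 g (28 to 56); z towards its lid. It starts fully down in well 4, its lid flush with the deck (point 43 mm above the table), impossible to grip until raised; its key raises it by up to 20 mm
- key4_top (a point): centre of the top of blue lift key 4, 26 x 26 mm, 48 mm above the table at rest. Pressed down 20 mm to its stop (about 4 N, straight down) it drives the ejector plunger up through the hole in the floor of well 4 by the same amount; friction holds both there when released (this point moves with the key, so its height tells how far it is pressed)
- pod5_center (a point): centre of sealed dose pod 5 (may be absent): square orange box with white lid and red dot, 36 x 36 mm and 26 mm tall, 40 g (28 to 56); z towards its lid. It starts fully down in well 5, its lid flush with the deck (point 43 mm above the table), impossible to grip until raised; its key raises it by up to 20 mm
- key5_top (a point): centre of the top of blue lift key 5, 26 x 26 mm, 48 mm above the table at rest. Pressed down 20 mm to its stop (about 4 N, straight down) it drives the ejector plunger up through the hole in the floor of well 5 by the same amount; friction holds both there when released (this point moves with the key, so its height tells how far it is pressed)
Mind the look-alikes: they are no part of the job. Leave any purple or turquoise look-alike of the part that bears pod5_center alone. What is shaped like the part that bears pod3_center but pink is not meant.

How it is judged:
By the outcome, as a careful person would: the job done as asked, in the order asked, and still so for the second after the job is handed in, with the robot touching nothing.
Of pod1, pod2, pod3, pod4, pod5 only 3 to 5 are there at a start; the rules pass over those that are not, and their reading is None.
At some moment in a run one of pod1, pod2, pod3, pod4, pod5 may be knocked a few centimetres aside while the robot is not near it.
Once in a run the grip may slacken for a moment while it holds something.
It also fails if it takes over 210 s, if anything falls off the work surface, if the arm or the gripper's body presses on something with over 40 N, if the wrist force passes 120 N, or if a joint passes its speed limit or range.

## Robot

A 7-joint arm with a two-finger parallel gripper is mounted at the origin on the work surface. World frame = base frame: x ahead of the robot, y to its left, z up, the work surface at z = 0. Lengths are in m, angles in rad, forces in N, time in s.
With the tool pointing down it reaches from about 0.4 to 0.85 m from the base axis. Payload 10.4 kg.
Tool frame: the origin (TCP) lies at the very end of the fingers, on their centre line; the grasp point (between the pads) lies 19 mm behind it; z points along the fingers, y is the line along which they close (so a half turn about z gives the same grasp; the last joint's range is limited). The gripper opens to 87 mm and grips with 3 to 60 N. Pads are 19 mm wide; open, the fingers measure 117 mm over their backs; the gripper's body (75 mm by 190 mm) begins 51 mm behind the grasp point.
Start: joints at [-1.143, 0.332, -0.065, 1.46, 0.022, 1.35, -0.088], TCP at [0.272, 0.563, 0.223] pointing down, gripper open.
Joint ranges: [-2.6, 2.6], [-0.5, 2.12], [-1.47, 1.34], [0.16, 2.42], [-1.27, 4.41], [0.06, 2.06], [-2.6, 2.6]. Speed limits (rad/s): [2.22, 2.22, 2.79, 2.79, 3.14, 3.14, 3.14].

## Interface

Orientations are given as a rotation vector (axis times angle).
In Python, from plant import sensors, optics, arm gives the robot as it stands.
- The arm moves only by the tool move_arm, never from a script. Its arguments are lists of equal length, an entry for each row: "turn": the turn, a rotation vector about the tool's x, y, z in degrees, a list of three; "delta_pos": the shift along the tool's x, y, z in mm, a list of three; "claw": the closure in counts, from 0 (fully open) to 255 (shut). In form: {"turn": [[rx, ry, rz], ...], "delta_pos": [[tx, ty, tz], ...], "claw": [claw, ...]}. A call has 1 to 10 rows; each row is the pose to reach, as a shift and turn from the pose commanded when the call began, along the tool's axes at that moment; what a row does not reach only later rows make up. A row lasts 1/12 s, in which the tool goes at most 41.7 mm and 7.16 degrees, less where a joint would pass 70% of its speed; a pose out of reach is approached as far as the arm can. A call with a gripper value outside its range is refused whole. The fingers move at their own pace and stop on an object; "newtons" is the grip in N (left out, the last holds). Time passes only in rows, so rows that repeat a pose let the fingers close. It gives the time, the measured TCP pose, the force, the opening and the grip force at its end, in the units of the state.
- sensors.state(): the state, without advancing time (a new reading comes with each control period).
- optics.read_camera(name): name is "side" or "top" or "wrist"; returns the picture (384x512x3 uint8, red, green, blue); there is no depth.
- optics.get_calibration(name): a dict with "fx", "fy", "cx", "cy" (pixels), "R" (3x3) and "t" (3): a world point X has camera coordinates R X + t; the wrist camera has in their place "T_tool_cam" (4x4, takes a point from camera to tool coordinates, whose origin is the TCP and whose axes are the flange's). Camera axes: x right, y down, z forward; pixel columns grow to the right and rows downward; lengths in m; the calibration is good to about 2 mm. A picture is of the moment at which its call begins: read the wrist's pose just before it. get_calibration takes no time and is no camera call.
- arm.job_done(): hands the job in; it is judged then, once.
The state is a dict: "t": time; "q": joint angles; "joint_velocities": joint speeds; "joint_torque": joint torques, N m; "tool_pos": TCP position; "eef_rot": TCP orientation; "force": force on the tool from outside, world axes, zero at the start; "torque": the same for the moment, N m; "width": opening from 0.0 (shut) to 1.0 (fully open); "grasp_force": force on a finger pad.
Only numpy, scipy, OpenCV 4.12 (cv2) and the standard library are available. Lean on these libraries where they do the work, as an engineer would, in place of code of your own. Each camera call takes 0.05 s, during which the arm holds its last target. There are 200 camera calls.

## Working session

There is one attempt and no reset: what is moved stays moved. The work goes in short steps, Python scripts to look and compute and a tool call to move; the robot and the scene stay as the last step left them, time stands still between calls to the robot, and variables do not carry over. Pictures are saved under pics/ and viewed, at most 14 in all, crops included, and the job is handed in when it is done.

Besides the shell and the picture viewer there is one more tool, called after "Call:" as a command line: name --argument value ..., lists and objects as JSON in quotes. move_arm: Moves the arm, as the interface text tells. Its arguments: {"type":"object","properties":{"turn":{"type":"array","items":{"type":"array","items":{"type":"number"}}},"delta_pos":{"type":"array","items":{"type":"array","items":{"type":"number"}}},"claw":{"type":"array","items":{"type":"number"}},"newtons":{"type":"number"}},"required":["turn","delta_pos","claw"]}

```bash
mkdir -p pics; ls; cat > h.py <<'E'
import numpy as np, cv2
from scipy.spatial.transform import Rotation as Ro
from plant import sensors, optics, arm
def grab(n,f):
    s=sensors.state(); im=optics.read_camera(n); cv2.imwrite(f'pics/{f}.png',im[:,:,::-1]); return s,im
def cam(n,s=None):
    c=optics.get_calibration(n); K=np.array([[c['fx'],0,c['cx']],[0,c['fy'],c['cy']],[0,0,1]])
    if 'R' in c: R=np.array(c['R']);t=np.array(c['t'])
    else:
        T=np.eye(4);T[:3,:3]=Ro.from_rotvec(s['eef_rot']).as_matrix();T[:3,3]=s['tool_pos']
        M=np.linalg.inv(T@np.array(c['T_tool_cam']));R=M[:3,:3];t=M[:3,3]
    return K,R,t
def ray(n,uv,z,s=None):
    K,R,t=cam(n,s); o=-R.T@t; d=R.T@np.linalg.inv(K)@np.array([uv[0],uv[1],1.]); return o+d*(z-o[2])/d[2]
def proj(n,X,s=None):
    K,R,t=cam(n,s); p=K@(R@np.array(X)+t); return p[:2]/p[2]
E
python3 - <<'E'
from h import *
s,a=grab('top','t0'); _,b=grab('side','s0'); 
print(s)
cv2.imwrite('pics/both.png',np.hstack([cv2.resize(a,(512,384)) ,])[:,:,::-1])
for n in('top','side'):
    K,R,t=cam(n);print(n,K[0,0],-R.T@t,R[2])
E
```

```text
pics
{'t': 0.0, 'q': array([-1.14258828,  0.3328667 , -0.06471528,  1.46094635,  0.02159212,
        1.34993654, -0.08851598]), 'joint_velocities': array([-0.0003829 ,  0.00135341,  0.00130788, -0.00137714, -0.00222597,
        0.00035995, -0.00069177]), 'joint_torque': array([-8.32818805e-04, -6.23244596e+01,  2.44930893e-02, -3.89892340e+01,
       -6.13058964e-02,  3.95702664e-02,  1.14020575e-04]), 'tool_pos': array([0.27212804, 0.56219798, 0.22175482]), 'eef_rot': array([-7.02058554e-01, -3.06186422e+00,  2.25602525e-03]), 'force': array([ 0.67661177,  0.28380543, -0.24155598]), 'torque': array([-0.03055174,  0.00950233,  0.02239146]), 'grasp_force': 0.0, 'width': 0.9986181077487134}
top 366.5001279601145 [ 0.48856218 -0.01578168  0.89608675] [ 0.08667793  0.00212813 -0.99623411]
side 355.9780675869126 [ 0.26027663 -0.58535444  0.55338863] [ 0.390723    0.70483363 -0.59206848]
```

View pics/t0.png

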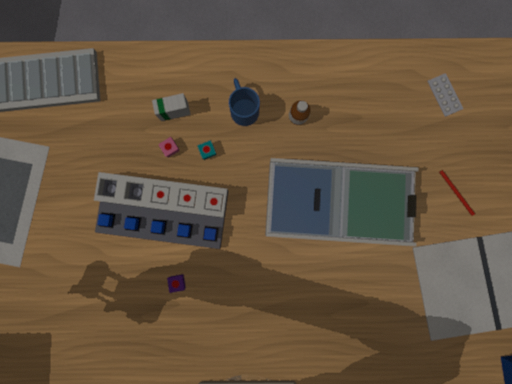

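View pics/s0.png

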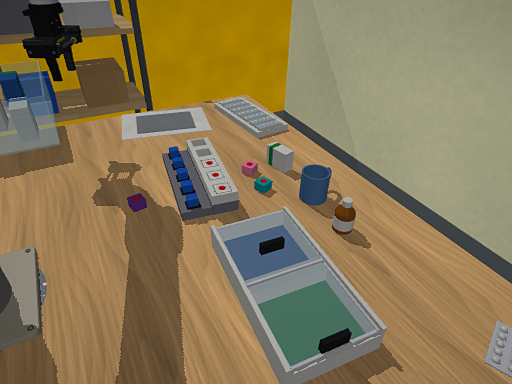

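The top view shows three pods in wells 3–5, with red dots at (160,195), (187,198) and (214,202). Wells 1–2 at (108,187) and (135,191) look empty. The look-alikes are pink (169,147), turquoise (207,150) and purple (177,283). The green liner is at (377,205), and its door handle is at the outer end (411,206), so that is door_right. The blue door's handle is at (317,199).

```bash
python3 - <<'E'
from h import *
im=cv2.imread('pics/t0.png')
hsv=cv2.cvtColor(im,cv2.COLOR_BGR2HSV)
def blobs(m,amin):
    n,l,st,c=cv2.connectedComponentsWithStats(m.astype(np.uint8)); return [(c[i],st[i,4],cv2.minAreaRect(np.argwhere(l==i)[:,::-1].astype(np.float32))) for i in range(1,n) if st[i,4]>=amin]
H,S,V=[hsv[:,:,i].astype(int) for i in range(3)]
box=np.zeros(H.shape,bool);box[165:260,85:240]=1
print('dots')
for c,a,r in blobs(((H<8)|(H>172))&(S>150)&(V>100)&box,8): print(c.round(1),a,ray('top',c,.056).round(4))
print('keys')
K=[]
for c,a,r in blobs((H>105)&(H<130)&(S>150)&box,40): print(c.round(1),a,ray('top',c,.044).round(4))
print('liners')
box=np.zeros(H.shape,bool);box[150:250,260:425]=1
for nm,lo,hi in(('green',60,90),('blue',100,125)):
  for c,a,r in blobs((H>=lo)&(H<=hi)&(S>80)&box,300):
    P=np.array([ray('top',p,.012)[:2] for p in cv2.boxPoints(r)]); print(nm,c.round(1),a,r[2],P.round(4).tolist(),P.mean(0).round(4))
print('handles')
for c,a,r in blobs((V<45)&box,20): print(c.round(1),a,r,ray('top',c,.068).round(4))
a=cv2.resize(im[135:260,85:240],None,fx=4,fy=4,interpolation=cv2.INTER_CUBIC); cv2.imwrite('pics/c0.png',a)
E
```

```text
dots
[160.  194.1] 36 [0.5517 0.1956 0.056 ]
[186.5 197.5] 32 [0.5433 0.1345 0.056 ]
[213.4 201.2] 35 [0.5342 0.0726 0.056 ]
keys
[105.2 219.7] 170 [0.4942 0.325  0.044 ]
[131.3 223. ] 169 [0.486  0.2642 0.044 ]
[157.6 226.5] 160 [0.4774 0.2032 0.044 ]
[183.7 230.1] 151 [0.4686 0.1427 0.044 ]
[209.5 233.5] 134 [0.4603 0.0829 0.044 ]
liners
blue [300.9 199.6] 3280 3.5763344764709473 [[0.4663, -0.0616], [0.6202, -0.0733], [0.6104, -0.2093], [0.4569, -0.1956]] [ 0.5385 -0.135 ]
handles
[316.6 199.2] 109 ((316.5, 199.5), (21.0, 5.0), 90.0) [ 0.5362 -0.1621  0.068 ]
[411.4 205.7] 171 ((411.0, 205.5), (21.0, 8.0), 90.0) [ 0.5197 -0.3753  0.068 ]
```

View pics/c0.png

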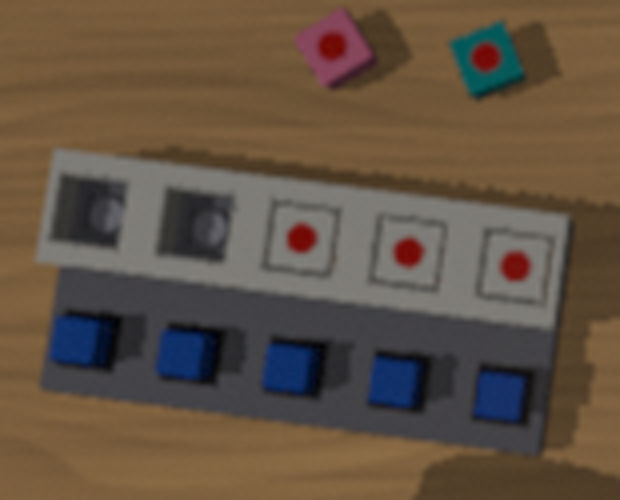

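The crop confirms that wells 1 and 2 are empty and that white lids with red dots fill wells 3, 4 and 5. The pink and turquoise look-alikes lie off the station.

```bash
cat >> h.py <<'E'
def tgt(x,y,z,yd=None):
    s=sensors.state(); R=Ro.from_rotvec(s['eef_rot']); d=R.inv().apply(np.array([x,y,z])-s['tool_pos'])*1000
    t=0
    if yd is not None:
        Y=np.array([np.cos(np.radians(yd)),np.sin(np.radians(yd)),0]);Z=np.array([0,0,-1.]);G=np.c_[np.cross(Y,Z),Y,Z]
        t=(R.inv()*Ro.from_matrix(G)).as_rotvec(degrees=True)
    print('delta',d.round(1),'dist',np.linalg.norm(d).round(1),'turn',np.round(t,1))
def st():
    s=sensors.state(); print('t',round(s['t'],2),'pos',s['tool_pos'].round(4),'F',s['force'].round(1),'w',round(s['width']*87,1),'gf',round(s['grasp_force'],1),'q7',s['q'][6].round(2))
E
python3 - <<'E'
from h import *
print(optics.get_calibration('wrist'))
tgt(.50,0.1,.25,85.6)
tgt(.52,-.36,.25,85.6)
E
```

```text
{'fx': 324.7632664834188, 'fy': 324.7632664834188, 'cx': 254.09486188285038, 'cy': 192.3331290987415, 'T_tool_cam': array([[ 1.14738543e-03, -9.59454858e-01, -2.81859998e-01,
         7.68870445e-02],
       [ 9.99998484e-01,  7.31614659e-04,  1.58033228e-03,
        -5.14343666e-04],
       [-1.31004458e-03, -2.81861384e-01,  9.59454243e-01,
        -1.62467497e-01],
       [ 0.00000000e+00,  0.00000000e+00,  0.00000000e+00,
         1.00000000e+00]])}
delta [-406.5 -316.8  -27.7] dist 516.1 turn [ -0.1  -0.  -21.4]
delta [-624.9 -722.1  -27.2] dist 955.4 turn [ -0.1  -0.  -21.4]
```

Call:
move_arm --turn '[[0,0,-21.4],[0,0,-21.4],[0,0,-21.4],[0,0,-21.4],[0,0,-21.4],[0,0,-21.4],[0,0,-21.4],[0,0,-21.4],[0,0,-21.4],[0,0,-21.4]]' --delta_pos '[[-406,-317,-28],[-406,-317,-28],[-406,-317,-28],[-406,-317,-28],[-406,-317,-28],[-406,-317,-28],[-406,-317,-28],[-406,-317,-28],[-406,-317,-28],[-406,-317,-28]]' --claw '[0,0,0,0,0,0,0,0,0,0]'

```text
t: 0.93
tool_pos: [0.4558, 0.1881, 0.2451]
eef_rot: [-0.121, -3.139, -0.0]
force: [2.0, 1.1, -0.6]
width: 0.997
grasp_force: 0.0
```

```bash
python3 - <<'E'
from h import *
st();tgt(.52,-.33,.25,85.6)
E
```

```text
t 0.93 pos [0.4558 0.1881 0.2451] F [ 2.   1.1 -0.6] w 86.7 gf 0.0 q7 1.01
delta [-104.  -511.6   -5. ] dist 522.1 turn [ 0. -0. -0.]
```

Call:
move_arm --turn '[[0,0,0],[0,0,0],[0,0,0],[0,0,0],[0,0,0],[0,0,0],[0,0,0],[0,0,0],[0,0,0],[0,0,0]]' --delta_pos '[[-100,-500,0],[-100,-500,0],[-100,-500,0],[-100,-500,0],[-100,-500,0],[-100,-500,0],[-100,-500,0],[-100,-500,0],[-100,-500,0],[-100,-500,0]]' --claw '[0,0,0,0,0,0,0,0,0,0]'

```text
t: 1.77
tool_pos: [0.5051, -0.2254, 0.2451]
eef_rot: [0.121, 3.139, 0.0]
force: [1.2, -0.3, -0.1]
width: 1.002
grasp_force: 0.0
```

Call:
move_arm --turn '[[0,0,0],[0,0,0],[0,0,0],[0,0,0]]' --delta_pos '[[-8,-60,-40],[-8,-60,-40],[-8,-60,-40],[-8,-60,-40]]' --claw '[0,0,0,0]'

```text
t: 2.1
tool_pos: [0.5084, -0.2858, 0.2853]
eef_rot: [0.126, 3.139, -0.002]
force: [0.8, 1.1, -0.8]
width: 1.004
grasp_force: 0.0
```

```bash
python3 - <<'E'
from h import *
st();grab('wrist','w1')
E
```

```text
t 2.1 pos [ 0.5084 -0.2858  0.2853] F [ 0.8  1.1 -0.8] w 87.3 gf 0.0 q7 2.04
```

View pics/w1.png

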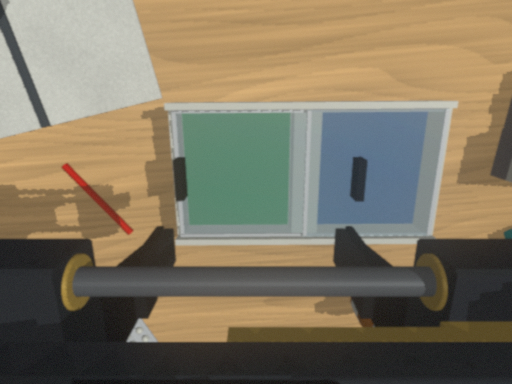

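The wrist view shows the green liner at (237,168) with the right-door handle at (180,178). The blue liner is at (370,168) with its handle at (359,178).

```bash
python3 - <<'E'
from h import *
im=cv2.imread('pics/w1.png');s=sensors.state()
hsv=cv2.cvtColor(im,cv2.COLOR_BGR2HSV);H,S,V=[hsv[:,:,i].astype(int) for i in range(3)]
def big(m):
    n,l,t,c=cv2.connectedComponentsWithStats(m.astype(np.uint8));i=1+t[1:,4].argmax();return l==i,c[i],t[i,4]
box=np.zeros(H.shape,bool);box[100:240,165:445]=1
for nm,lo,hi in(('g',60,90),('b',100,125)):
    m,c,a=big((H>=lo)&(H<=hi)&(S>70)&box);r=cv2.minAreaRect(np.argwhere(m)[:,::-1].astype(np.float32))
    P=np.array([ray('wrist',p,.012,s)[:2] for p in cv2.boxPoints(r)]);print(nm,r,P.round(4).tolist(),P.mean(0))
for nm,z,x0,x1 in(('R',.061,165,200),('L',.067,340,380)):
    b=np.zeros(H.shape,bool);b[130:220,x0:x1]=1
    m,c,a=big((V<50)&b);r=cv2.boundingRect(np.argwhere(m)[:,::-1].astype(np.int32));print(nm,c,a,r,ray('wrist',c,z,s))
E
```

```text
g ((236.5, 169.0), (103.0, 108.0), 0.0) [[0.5972, -0.3902], [0.4473, -0.3695], [0.4577, -0.2356], [0.6086, -0.2427]] [ 0.52769763 -0.30949275]
b ((371.1861572265625, 168.14923095703125), (101.56560516357422, 115.10028839111328), 3.1798300743103027) [[0.6116, -0.2008], [0.4522, -0.189], [0.4695, -0.0572], [0.6316, -0.0549]] [ 0.54122457 -0.12546057]
R [184. 180.] 3 (184, 179, 1, 3) [ 0.5224409 -0.371096   0.061    ]
L [354. 168.] 1 (354, 168, 1, 1) [ 0.52203278 -0.16534368  0.067     ]
```

```bash
python3 - <<'E'
from h import *
im=cv2.imread('pics/w1.png');s=sensors.state()
print(im[178,168:195].max(1), im[150:212,180].max(1))
print(im[178,345:375].max(1))
for u in (174,177,180): print(u,ray('wrist',(u,178),.071,s))
print(ray('wrist',(356,178),.077,s))
c,si=np.cos(np.radians(-4.3)),np.sin(np.radians(-4.3));R=np.array([[c,-si],[si,c]])
C=np.array([.5345,-.2175])
for p in([.5197,-.3753],[.5362,-.1621]): print(R.T@(np.array(p)-C))
tgt(.521,-.375,.12,85.7)
E
```

```text
[138 137 137 137 132 117  84  62  54  55  51  54  56  52  53  52  52  65
  95 122 133 131 132 134 133 133 134] [138 141 138 139 139 138 123  83  57  53  55  55  55  52  50  54  55  55
  54  53  52  52  55  53  53  52  53  52  56  54  53  54  54  53  53  56
  50  53  55  55  51  54  51  52  54  53  52  54  55  61  89 136 169 175
 177 175 175 178 177 178 176 174]
[137 138 140 139 137 124  98  64  52  55  52  54  56  58  58  55  58  59
  58  65  86 116 134 138 139 139 139 140 140 140]
174 [ 0.51673788 -0.38023087  0.071     ]
177 [ 0.51701339 -0.37667008  0.071     ]
180 [ 0.51728892 -0.37310921  0.071     ]
[ 0.5318431 -0.1658679  0.077    ]
[-0.0029267 -0.1584655]
[-0.00245861  0.05537152]
delta [-19.6 -89.9 164.5] dist 188.5 turn [ 0.  -0.  -0.2]
```

Call:
move_arm --turn '[[0,0,0],[0,0,0],[0,0,0],[0,0,0],[0,0,0],[0,0,0],[0,0,0],[0,0,0],[0,0,0],[0,0,0]]' --delta_pos '[[-19,-90,150],[-19,-90,150],[-19,-90,150],[-19,-90,150],[-19,-90,150],[-19,-90,190],[-19,-90,229],[-19,-90,229],[-19,-90,229],[-19,-90,229]]' --claw '[120,120,120,120,120,120,120,120,120,120]'

```text
t: 2.98
tool_pos: [0.5217, -0.3747, 0.0582]
eef_rot: [0.12, 3.138, -0.001]
force: [-0.5, -0.5, 0.4]
width: 0.534
grasp_force: 0.0
```

Call:
move_arm --turn '[[0,0,0],[0,0,0],[0,0,0],[0,0,0],[0,0,0],[0,0,0]]' --delta_pos '[[0,0,0],[0,0,0],[0,0,0],[0,0,0],[0,0,0],[0,0,0]]' --claw '[255,255,255,255,255,255]' --newtons 15

```text
t: 3.48
tool_pos: [0.5208, -0.3752, 0.0563]
eef_rot: [0.121, 3.139, -0.0]
force: [-0.5, -1.2, -0.9]
width: 0.162
grasp_force: 0.8
```

```bash
python3 - <<'E'
from h import *
st()
E
```

```text
t 3.48 pos [ 0.5208 -0.3752  0.0563] F [-0.5 -1.2 -0.9] w 14.1 gf 0.8 q7 2.3
```

Call:
move_arm --turn '[[0,0,0],[0,0,0],[0,0,0],[0,0,0],[0,0,0],[0,0,0],[0,0,0],[0,0,0],[0,0,0],[0,0,0]]' --delta_pos '[[0,0,0],[0,0,0],[0,0,0],[0,20,0],[0,40,0],[0,60,0],[0,80,0],[0,100,0],[0,120,0],[0,140,0]]' --claw '[255,255,255,255,255,255,255,255,255,255]'

```text
t: 4.32
tool_pos: [0.5309, -0.2355, 0.0563]
eef_rot: [-0.123, -3.139, 0.001]
force: [-3.1, -3.0, 5.3]
width: 0.114
grasp_force: 15.0
```

Call:
move_arm --turn '[[0,0,0],[0,0,0],[0,0,0],[0,0,0],[0,0,0]]' --delta_pos '[[0,5,0],[0,9,0],[0,11,0],[0,12,0],[0,12,0]]' --claw '[255,255,255,255,255]'

```text
t: 4.73
tool_pos: [0.5312, -0.2306, 0.0564]
eef_rot: [0.129, 3.138, -0.014]
force: [1.6, -22.8, -6.1]
width: 0.113
grasp_force: 15.0
```

```bash
python3 - <<'E'
from h import *
st(); s=sensors.state();print(np.linalg.norm(s['tool_pos'][:2]-[.5208,-.3752]))
E
```

```text
t 4.73 pos [ 0.5312 -0.2306  0.0564] F [  1.6 -22.8  -6.1] w 9.8 gf 15.0 q7 2.03
0.14495141079781218
```

Call:
move_arm --turn '[[0,0,0],[0,0,0],[0,0,0],[0,0,0],[0,0,0],[0,0,0],[0,0,0],[0,0,0],[0,0,0],[0,0,0]]' --delta_pos '[[0,-6,0],[0,-6,0],[0,-6,0],[0,-6,0],[0,-6,0],[0,-6,-30],[0,-6,-70],[0,-6,-110],[-30,-6,-150],[-70,-6,-190]]' --claw '[130,130,130,130,130,130,130,130,130,130]'

```text
t: 5.57
tool_pos: [0.5857, -0.2336, 0.233]
eef_rot: [0.122, 3.136, 0.002]
force: [0.8, -0.9, 0.8]
width: 0.489
grasp_force: 0.0
```

```bash
python3 - <<'E'
from h import *
s,a=grab('top','t1'); st()
cv2.imwrite('pics/t1c.png',cv2.resize(a[:,:,::-1][150:250,255:430],None,fx=4,fy=4))
E
```

```text
t 5.62 pos [ 0.5935 -0.2324  0.2383] F [-0.   5.2  2.8] w 42.3 gf 0.0 q7 1.97
```

View pics/t1.png

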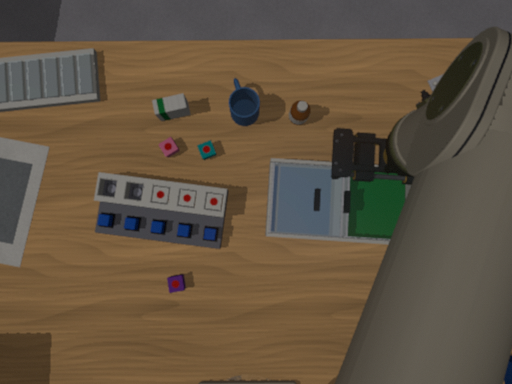

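The top view shows the right-door handle moved to (347,202), with the left handle unmoved at (317,199). The green compartment is clear.

```bash
python3 - <<'E'
from h import *
st();tgt(.460,.083,.12,81.9)
E
```

```text
t 5.62 pos [ 0.5935 -0.2324  0.2383] F [-0.   5.2  2.8] w 42.3 gf 0.0 q7 1.97
delta [157.4 305.  116.2] dist 362.3 turn [-0.   0.7  4. ]
```

Call:
move_arm --turn '[[0,0,4],[0,0,4],[0,0,4],[0,0,4],[0,0,4],[0,0,4],[0,0,4],[0,0,4],[0,0,4],[0,0,4]]' --delta_pos '[[164,304,0],[164,304,0],[164,304,0],[164,304,0],[164,304,80],[164,304,124],[164,304,124],[164,304,124],[164,304,124],[164,304,124]]' --claw '[255,255,255,255,255,255,255,255,255,255]'

```text
t: 6.45
tool_pos: [0.4414, 0.0865, 0.102]
eef_rot: [-0.221, -3.129, 0.001]
force: [-0.9, 0.0, -0.7]
width: 0.006
grasp_force: 0.0
```

Call:
move_arm --turn '[[0,0,0],[0,0,0],[0,0,0]]' --delta_pos '[[0,0,0],[0,0,0],[0,0,0]]' --claw '[255,255,255]'

```text
t: 6.7
tool_pos: [0.4469, 0.0811, 0.1065]
eef_rot: [0.233, 3.131, 0.001]
force: [0.2, -0.8, -0.4]
width: 0.005
grasp_force: 0.0
```

```bash
python3 - <<'E'
from h import *
st();tgt(.460,.083,.026,81.9); grab('wrist','w2')
E
```

```text
t 6.7 pos [0.4469 0.0811 0.1065] F [ 0.2 -0.8 -0.4] w 0.4 gf 0.0 q7 1.17
delta [-12.5   3.8  80.5] dist 81.6 turn [ 0.   0.1 -0.4]
```

View pics/w2.png

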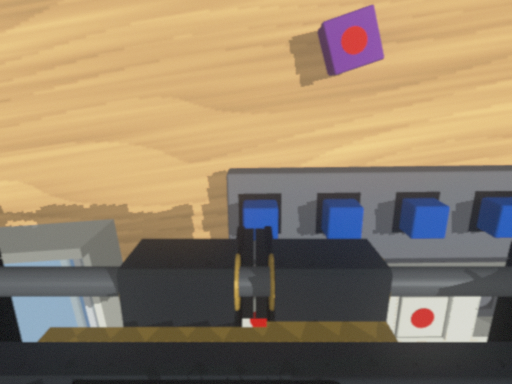

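Key 5's top shows at about (262,213), with the purple look-alike at (354,40). I'll check its position by ray.

```bash
python3 - <<'E'
from h import *
im=cv2.imread('pics/w2.png');s=sensors.state()
hsv=cv2.cvtColor(im,cv2.COLOR_BGR2HSV);H,S,V=[hsv[:,:,i].astype(int) for i in range(3)]
m=((H>105)&(H<130)&(S>150)&(V>120));m[:190]=0
n,l,t,c=cv2.connectedComponentsWithStats(m.astype(np.uint8))
for i in range(1,n):
    if t[i,4]>100:
        x,y,w,h=t[i,:4]; print(t[i],[ray('wrist',p,.048,s)[:2].round(4).tolist() for p in((x,y),(x+w,y),(x+w/2,y))])
E
```

```text
[494 199  18  38 532] [[0.4655, 0.2514], [0.4674, 0.2641], [0.4665, 0.2577]]
[ 327  201   36   38 1168] [[0.4493, 0.1331], [0.4531, 0.1586], [0.4512, 0.1459]]
[ 411  201   38   37 1178] [[0.4582, 0.1926], [0.4623, 0.2195], [0.4603, 0.2061]]
[243 205  35  34 772] [[0.4434, 0.0732], [0.4471, 0.0981], [0.4453, 0.0857]]
```

Call:
move_arm --turn '[[0,0,0],[0,0,0],[0,0,0],[0,0,0],[0,0,0],[0,0,0],[0,0,0],[0,0,0],[0,0,0],[0,0,0]]' --delta_pos '[[-12,3,0],[-12,3,25],[-12,3,50],[-12,3,58],[-12,3,64],[-12,3,70],[-12,3,76],[-12,3,81],[-12,3,82],[-12,3,82]]' --claw '[255,255,255,255,255,255,255,255,255,255]'

```text
t: 7.58
tool_pos: [0.4593, 0.0829, 0.0278]
eef_rot: [0.233, 3.133, 0.003]
force: [-24.9, -9.5, 69.6]
width: 0.007
grasp_force: 34.4
```

```bash
python3 - <<'E'
from h import *
st();print(sensors.state()['q'].round(2)); tgt(.476,.2055,.10)
E
```

```text
t 7.58 pos [0.4593 0.0829 0.0278] F [-24.9  -9.5  69.6] w 0.6 gf 34.4 q7 1.25
[-0.66  0.21  0.42  2.09 -0.12  0.86  1.25]
delta [  1.6 123.8 -72. ] dist 143.2 turn 0
```

Call:
move_arm --turn '[[0,0,0],[0,0,0],[0,0,0],[0,0,0],[0,0,0],[0,0,0],[0,0,0],[0,0,0],[0,0,0],[0,0,0]]' --delta_pos '[[1,0,-40],[1,40,-60],[1,80,-60],[1,124,-60],[1,124,-40],[1,124,-25],[1,124,-16],[1,124,-9],[1,124,-4],[1,124,-2]]' --claw '[255,255,255,255,255,255,255,255,255,255]'

```text
t: 8.42
tool_pos: [0.476, 0.2067, 0.028]
eef_rot: [0.232, 3.133, 0.004]
force: [-17.0, -4.0, 53.9]
width: 0.003
grasp_force: 26.4
```

```bash
python3 - <<'E'
from h import *
st()
E
```

```text
t 8.42 pos [0.476  0.2067 0.028 ] F [-17.   -4.   53.9] w 0.2 gf 26.4 q7 1.04
```

Call:
move_arm --turn '[[0,0,0],[0,0,0],[0,0,0],[0,0,0],[0,0,0],[0,0,0],[0,0,0]]' --delta_pos '[[0,0,-40],[0,0,-80],[-20,0,-115],[-40,0,-125],[-40,0,-125],[-40,0,-125],[-40,0,-125]]' --claw '[0,0,0,0,0,0,0]'

```text
t: 9.0
tool_pos: [0.5139, 0.1994, 0.1495]
eef_rot: [-0.232, -3.131, 0.002]
force: [-1.2, 0.4, -0.5]
width: 0.453
grasp_force: 0.0
```

```bash
python3 - <<'E'
from h import *
st(); s,w=grab('wrist','w3'); _,b=grab('side','s3'); 
cv2.imwrite('pics/m3.png',np.hstack([w[:,:,::-1][:,100:],cv2.resize(b[:,:,::-1][120:260,90:290],(549,384))])[:, :800])
E
```

```text
t 9.0 pos [0.5139 0.1994 0.1495] F [-1.2  0.4 -0.5] w 39.4 gf 0.0 q7 1.05
```

View pics/m3.png

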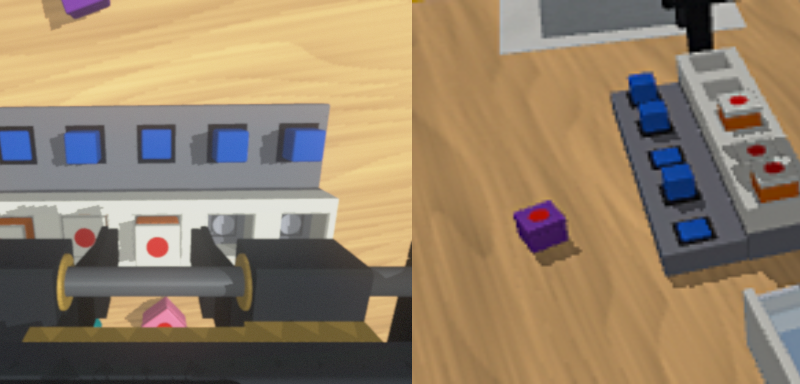

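Keys 3 and 5 are down, and their pods are raised with orange sides showing. Pod 3's dot is at wrist pixel (257,247). The well 4 pod is still down.

```bash
cat >> h.py <<'E'
def reds(n,s,im,z,box,amin=6):
    hsv=cv2.cvtColor(im,cv2.COLOR_RGB2HSV);H,S,V=[hsv[:,:,i].astype(int) for i in range(3)]
    m=((H<8)|(H>172))&(S>140)&(V>90);x0,y0,x1,y1=box;b=np.zeros_like(m);b[y0:y1,x0:x1]=1
    k,l,t,c=cv2.connectedComponentsWithStats((m&b).astype(np.uint8))
    for i in range(1,k):
        if t[i,4]>=amin: print(n,c[i].round(1),t[i,4],ray(n,c[i],z,s).round(4))
E
python3 - <<'E'
from h import *
s=sensors.state()
reds('wrist',s,cv2.imread('pics/w3.png')[:,:,::-1],.076,(90,200,400,300))
reds('side',s,cv2.imread('pics/s3.png')[:,:,::-1],.076,(190,140,260,200))
tgt(.552,.1965,.062)
E
```

```text
wrist [184.3 237.5] 262 [0.5345 0.1408 0.076 ]
wrist [256.9 246.8] 301 [0.5507 0.1963 0.076 ]
side [208.3 156.1] 15 [0.5514 0.1986 0.076 ]
side [249.2 163.6] 20 [0.6316 0.1163 0.076 ]
side [215.  174.4] 20 [0.5322 0.1079 0.076 ]
side [221.6 180.7] 21 [0.5353 0.0751 0.076 ]
delta [-38.7   2.4  87.2] dist 95.5 turn 0
```

Call:
move_arm --turn '[[0,0,0],[0,0,0],[0,0,0],[0,0,0],[0,0,0],[0,0,0],[0,0,0]]' --delta_pos '[[-37,2,20],[-37,2,50],[-37,2,75],[-37,2,88],[-37,2,88],[-37,2,88],[-37,2,88]]' --claw '[0,0,0,0,0,0,0]'

```text
t: 9.68
tool_pos: [0.5522, 0.1972, 0.0639]
eef_rot: [0.23, 3.132, 0.002]
force: [0.8, 0.0, 1.2]
width: 0.985
grasp_force: 0.0
```

Call:
move_arm --turn '[[0,0,0],[0,0,0],[0,0,0],[0,0,0],[0,0,0],[0,0,0],[0,0,0]]' --delta_pos '[[0,0,0],[0,0,0],[0,0,0],[0,0,0],[0,0,0],[0,0,0],[0,0,0]]' --claw '[255,255,255,255,255,255,255]' --newtons 20

```text
t: 10.27
tool_pos: [0.5517, 0.1968, 0.0625]
eef_rot: [0.231, 3.133, 0.0]
force: [0.1, -0.1, -0.5]
width: 0.552
grasp_force: 0.0
```

```bash
python3 - <<'E'
from h import *
st()
E
```

```text
t 10.27 pos [0.5517 0.1968 0.0625] F [ 0.1 -0.1 -0.5] w 48.1 gf 0.0 q7 1.13
```

Call:
move_arm --turn '[[0,0,0],[0,0,0],[0,0,0],[0,0,0],[0,0,0],[0,0,0],[0,0,0],[0,0,0],[0,0,0],[0,0,0]]' --delta_pos '[[0,0,2],[0,0,2],[0,0,2],[0,0,2],[0,0,2],[0,0,-8],[0,0,-20],[0,0,-40],[0,0,-65],[0,0,-90]]' --claw '[255,255,255,255,255,255,255,255,255,255]'

```text
t: 11.1
tool_pos: [0.5517, 0.1966, 0.1546]
eef_rot: [0.231, 3.133, 0.0]
force: [0.4, 0.8, 0.4]
width: 0.413
grasp_force: 20.0
```

```bash
python3 - <<'E'
from h import *
st()
R=Ro.from_euler('z',-4.3,degrees=True).as_matrix()[:2,:2]
C=np.array([.5325,-.217])
for p in([0,-89.5],[48,-89.5],[-48,-89.5]): print(p,(C+R@np.array(p)/1000).round(4))
tgt(.5235,-.306,.16,85.7)
E
```

```text
t 11.1 pos [0.5517 0.1966 0.1546] F [0.4 0.8 0.4] w 35.9 gf 20.0 q7 1.1
[0, -89.5] [ 0.5258 -0.3062]
[48, -89.5] [ 0.5737 -0.3098]
[-48, -89.5] [ 0.4779 -0.3026]
delta [ -45.9 -501.3   -5.5] dist 503.4 turn [ 0.   0.  -4.1]
```

Call:
move_arm --turn '[[0,0,-2],[0,0,-4],[0,0,-4],[0,0,-4],[0,0,-4],[0,0,-4],[0,0,-4],[0,0,-4],[0,0,-4],[0,0,-4]]' --delta_pos '[[-5,-30,10],[-12,-65,15],[-20,-105,15],[-28,-145,15],[-36,-185,15],[-44,-225,15],[-52,-265,15],[-60,-305,15],[-68,-345,15],[-75,-385,15]]' --claw '[255,255,255,255,255,255,255,255,255,255]' --newtons 30

```text
t: 11.93
tool_pos: [0.5697, -0.197, 0.1392]
eef_rot: [0.121, 3.137, 0.0]
force: [0.5, -0.2, 0.4]
width: 0.409
grasp_force: 30.0
```

```bash
python3 - <<'E'
from h import *
st()
tgt(.574,-.312,.14,85.7)
E
```

```text
t 11.93 pos [ 0.5697 -0.197   0.1392] F [ 0.5 -0.2  0.4] w 35.6 gf 30.0 q7 1.92
delta [ -13.1 -114.3   -0.9] dist 115.0 turn [ 0.   0.1 -0.1]
```

Call:
move_arm --turn '[[0,0,0],[0,0,0],[0,0,0],[0,0,0],[0,0,0],[0,0,0],[0,0,0],[0,0,0],[0,0,0],[0,0,0]]' --delta_pos '[[-5,-45,0],[-10,-85,0],[-12,-107,0],[-12,-107,20],[-12,-107,45],[-12,-107,70],[-12,-107,90],[-12,-107,105],[-12,-107,113],[-12,-107,115]]' --claw '[255,255,255,255,255,255,255,255,255,255]'

```text
t: 12.77
tool_pos: [0.5732, -0.3025, 0.0225]
eef_rot: [-0.121, -3.139, -0.001]
force: [-0.3, -0.4, 0.8]
width: 0.407
grasp_force: 30.0
```

```bash
python3 - <<'E'
from h import *
st()
tgt(.574,-.312,.022,85.7)
E
```

```text
t 12.77 pos [ 0.5732 -0.3025  0.0225] F [-0.3 -0.4  0.8] w 35.4 gf 30.0 q7 2.16
delta [-1.5 -9.4  0.5] dist 9.5 turn [ 0.  -0.  -0.1]
```

Call:
move_arm --turn '[[0,0,0],[0,0,0],[0,0,0],[0,0,0],[0,0,0],[0,0,0],[0,0,0],[0,0,0],[0,0,0],[0,0,0]]' --delta_pos '[[0,0,1],[0,0,1],[0,0,1],[0,0,1],[0,0,1],[0,0,1],[0,0,0],[0,0,-30],[0,0,-70],[0,0,-110]]' --claw '[255,255,95,95,95,95,95,95,95,95]'

```text
t: 13.6
tool_pos: [0.5723, -0.3024, 0.133]
eef_rot: [-0.122, -3.137, -0.001]
force: [0.6, -0.3, 0.6]
width: 0.626
grasp_force: 0.0
```

```bash
python3 - <<'E'
from h import *
st()
tgt(.5345,.074,.14,81.9)
s,im=grab('wrist','w4')
reds('wrist',s,im,.038,(150,100,400,330),50)
E
```

```text
t 13.6 pos [ 0.5723 -0.3024  0.133 ] F [ 0.6 -0.3  0.6] w 54.5 gf 0.0 q7 2.11
delta [ 66.8 372.3  -6.7] dist 378.4 turn [ 0.  -0.1  3.7]
wrist [253.6 196.1] 300 [ 0.5739 -0.3032  0.038 ]
```

View pics/w4.png

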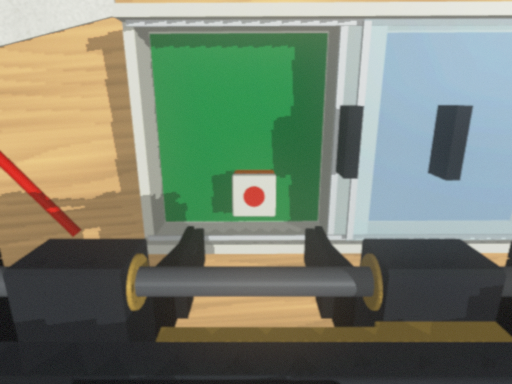

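Pod 3 lies lid up and flat on the green liner at (254,196), near the far side. The right door stays open and the blue door is still shut.

Call:
move_arm --turn '[[0,0,3.7],[0,0,3.7],[0,0,3.7],[0,0,3.7],[0,0,3.7],[0,0,3.7],[0,0,3.7],[0,0,3.7],[0,0,3.7],[0,0,3.7]]' --delta_pos '[[67,372,-5],[67,372,-5],[67,372,-5],[67,372,-5],[67,372,-5],[67,372,-5],[67,372,-5],[67,372,-5],[67,372,-5],[67,372,-5]]' --claw '[0,0,0,0,0,0,0,0,0,0]'

```text
t: 14.48
tool_pos: [0.5339, 0.0826, 0.1374]
eef_rot: [-0.207, -3.134, -0.006]
force: [0.2, 0.6, 0.5]
width: 0.998
grasp_force: 0.0
```

Call:
move_arm --turn '[[0,0,0],[0,0,0],[0,0,0]]' --delta_pos '[[0,0,0],[0,0,0],[0,0,0]]' --claw '[0,0,0]'

```text
t: 14.73
tool_pos: [0.5353, 0.0717, 0.1375]
eef_rot: [0.226, 3.133, -0.001]
force: [0.2, 0.8, -0.1]
width: 0.998
grasp_force: 0.0
```

```bash
python3 - <<'E'
from h import *
st()
s,im=grab('wrist','w5')
reds('wrist',s,im,.076,(150,100,400,330),50)
tgt(.5345,.074,.06,81.9)
E
```

```text
t 14.73 pos [0.5353 0.0717 0.1375] F [ 0.2  0.8 -0.1] w 86.8 gf 0.0 q7 1.3
wrist [335.  196.9] 315 [0.536  0.1303 0.076 ]
wrist [256.1 205.2] 380 [0.5341 0.073  0.076 ]
wrist [295.6 308.6] 188 [0.6253 0.0921 0.076 ]
delta [ 1.2  2.4 77.5] dist 77.5 turn [-0.   0.  -0.2]
```

Call:
move_arm --turn '[[0,0,0],[0,0,0],[0,0,0],[0,0,0],[0,0,0],[0,0,0],[0,0,0],[0,0,0],[0,0,0],[0,0,0]]' --delta_pos '[[1,1,25],[1,1,50],[1,1,70],[1,1,78],[1,1,78],[1,1,78],[1,1,78],[1,1,78],[1,1,78],[1,1,78]]' --claw '[0,0,0,0,255,255,255,255,255,255]'

```text
t: 15.62
tool_pos: [0.5345, 0.0747, 0.06]
eef_rot: [0.223, 3.133, 0.001]
force: [0.5, 0.3, -0.1]
width: 0.631
grasp_force: 0.0
```

Call:
move_arm --turn '[[0,0,0],[0,0,0],[0,0,0],[0,0,0],[0,0,0],[0,0,0],[0,0,0],[0,0,0],[0,0,0],[0,0,0]]' --delta_pos '[[0,0,0],[0,0,0],[0,0,0],[0,0,0],[0,0,0],[0,0,0],[0,0,-8],[0,0,-22],[0,0,-45],[0,0,-75]]' --claw '[255,255,255,255,255,255,255,255,255,255]'

```text
t: 16.45
tool_pos: [0.533, 0.0742, 0.1343]
eef_rot: [-0.223, -3.131, 0.002]
force: [0.4, 0.6, -0.2]
width: 0.414
grasp_force: 30.0
```

```bash
python3 - <<'E'
from h import *
st()
tgt(.526,-.303,.14,85.7)
E
```

```text
t 16.45 pos [0.533  0.0742 0.1343] F [ 0.4  0.6 -0.2] w 36.0 gf 30.0 q7 1.3
delta [ -46.4 -374.4   -5.3] dist 377.3 turn [-0.1 -0.2 -3.8]
```

Call:
move_arm --turn '[[0,0,-3.8],[0,0,-3.8],[0,0,-3.8],[0,0,-3.8],[0,0,-3.8],[0,0,-3.8],[0,0,-3.8],[0,0,-3.8],[0,0,-3.8],[0,0,-3.8]]' --delta_pos '[[-5,-35,-5],[-10,-75,-5],[-15,-115,-5],[-20,-155,-5],[-25,-195,-5],[-30,-235,-5],[-35,-275,-5],[-40,-315,-5],[-44,-350,-5],[-46,-374,-5]]' --claw '[255,255,255,255,255,255,255,255,255,255]'

```text
t: 17.28
tool_pos: [0.5258, -0.3062, 0.1401]
eef_rot: [0.123, 3.139, -0.002]
force: [0.2, 0.3, -1.4]
width: 0.41
grasp_force: 30.0
```

Call:
move_arm --turn '[[0,0,0],[0,0,0],[0,0,0],[0,0,0]]' --delta_pos '[[0,0,0],[0,0,0],[0,0,0],[0,0,30]]' --claw '[255,255,255,255]'

```text
t: 17.62
tool_pos: [0.5303, -0.3024, 0.1142]
eef_rot: [0.115, 3.131, -0.003]
force: [0.7, 0.2, 0.4]
width: 0.41
grasp_force: 30.0
```

```bash
python3 - <<'E'
from h import *
st()
tgt(.526,-.302,.022,85.7)
E
```

```text
t 17.62 pos [ 0.5303 -0.3024  0.1142] F [0.7 0.2 0.4] w 35.7 gf 30.0 q7 2.16
delta [ 5.1  0.2 92.1] dist 92.3 turn [-0.1  0.5  0.1]
```

Call:
move_arm --turn '[[0,0.4,0],[0,0.4,0],[0,0.4,0],[0,0.4,0],[0,0.4,0],[0,0.4,0],[0,0.4,0]]' --delta_pos '[[5,0,20],[5,0,45],[5,0,65],[5,0,80],[5,0,85],[5,0,86],[5,0,86]]' --claw '[255,255,255,255,255,255,255]'

```text
t: 18.2
tool_pos: [0.5226, -0.301, 0.0239]
eef_rot: [-0.116, -3.133, -0.001]
force: [-0.3, 0.4, 0.1]
width: 0.411
grasp_force: 30.0
```

```bash
python3 - <<'E'
from h import *
st()
tgt(.526,-.302,.0215,85.7)
E
```

```text
t 18.2 pos [ 0.5226 -0.301   0.0239] F [-0.3  0.4  0.1] w 35.8 gf 30.0 q7 2.21
delta [-3.5 -0.8  2.4] dist 4.3 turn [ 0.  -0.4  0.1]
```

Call:
move_arm --turn '[[0,-0.4,0],[0,-0.4,0],[0,-0.4,0],[0,-0.4,0],[0,-0.4,0],[0,-0.4,0],[0,-0.4,0],[0,-0.4,0],[0,-0.4,0],[0,-0.4,0]]' --delta_pos '[[0,0,2],[0,0,2.5],[0,0,2.5],[0,0,2.5],[0,0,2.5],[0,0,2.5],[0,0,2.5],[0,0,-30],[0,0,-70],[0,0,-110]]' --claw '[255,255,95,95,95,95,95,95,95,95]'

```text
t: 19.03
tool_pos: [0.5217, -0.3017, 0.1341]
eef_rot: [-0.119, -3.137, -0.001]
force: [0.7, 0.0, 1.0]
width: 0.628
grasp_force: 0.0
```

```bash
python3 - <<'E'
from h import *
st()
s,im=grab('wrist','w6')
reds('wrist',s,im,.038,(100,50,400,330),50)
st();tgt(.469,.144,.11,81.9)
E
```

```text
t 19.03 pos [ 0.5217 -0.3017  0.1341] F [0.7 0.  1. ] w 54.7 gf 0.0 q7 2.15
wrist [254.  195.5] 293 [ 0.5232 -0.3021  0.038 ]
wrist [257.3 251. ] 250 [ 0.5741 -0.3031  0.038 ]
t 19.08 pos [ 0.5252 -0.3042  0.1429] F [ 3.4 -3.   6.9] w 54.6 gf 0.0 q7 2.14
delta [ 90.6 442.7  30.9] dist 452.9 turn [-0.2  0.5  3.7]
```

Call:
move_arm --turn '[[0,0,3.8],[0,0,3.8],[0,0,3.8],[0,0,3.8],[0,0,3.8],[0,0,3.8],[0,0,3.8],[0,0,3.8],[0,0,3.8],[0,0,3.8]]' --delta_pos '[[88,442,0],[88,442,0],[88,442,0],[88,442,0],[88,442,0],[88,442,0],[88,442,0],[88,442,0],[88,442,0],[88,442,0]]' --claw '[255,255,255,255,255,255,255,255,255,255]'

```text
t: 19.92
tool_pos: [0.4718, 0.1136, 0.1337]
eef_rot: [0.223, 3.133, 0.001]
force: [0.6, 0.3, -0.4]
width: 0.023
grasp_force: 0.0
```

Call:
move_arm --turn '[[0,0,0],[0,0,0],[0,0,0],[0,0,0],[0,0,0]]' --delta_pos '[[0,42,0],[0,42,0],[0,42,0],[0,42,0],[0,42,0]]' --claw '[255,255,255,255,255]'

```text
t: 20.33
tool_pos: [0.4785, 0.1518, 0.1334]
eef_rot: [-0.226, -3.133, 0.0]
force: [0.9, -0.5, -0.4]
width: 0.004
grasp_force: 0.0
```

```bash
python3 - <<'E'
from h import *
st();tgt(.468,.1445,.028,81.9)
E
```

```text
t 20.33 pos [0.4785 0.1518 0.1334] F [ 0.9 -0.5 -0.4] w 0.3 gf 0.0 q7 1.08
delta [  9.3  -8.7 105.4] dist 106.2 turn [-0.  -0.  -0.1]
```

Call:
move_arm --turn '[[0,0,0],[0,0,0],[0,0,0],[0,0,0],[0,0,0],[0,0,0],[0,0,0],[0,0,0],[0,0,0],[0,0,0]]' --delta_pos '[[9,-9,20],[9,-9,45],[9,-9,70],[9,-9,84],[9,-9,91],[9,-9,97],[9,-9,102],[9,-9,105],[9,-9,106],[9,-9,106]]' --claw '[255,255,255,255,255,255,255,255,255,255]'

```text
t: 21.17
tool_pos: [0.4686, 0.1452, 0.0284]
eef_rot: [0.224, 3.133, 0.0]
force: [-3.8, -5.0, 10.3]
width: 0.007
grasp_force: 4.8
```

Call:
move_arm --turn '[[0,0,0],[0,0,0],[0,0,0],[0,0,0],[0,0,0],[0,0,0],[0,0,0]]' --delta_pos '[[0,0,-40],[0,0,-80],[-30,0,-110],[-65,0,-110],[-74,0,-110],[-74,0,-110],[-74,0,-110]]' --claw '[0,0,0,0,0,0,0]'

```text
t: 21.75
tool_pos: [0.5411, 0.1351, 0.137]
eef_rot: [-0.224, -3.133, 0.001]
force: [-0.0, 0.4, 0.2]
width: 0.451
grasp_force: 0.0
```

```bash
python3 - <<'E'
from h import *
st()
s,im=grab('wrist','w7')
reds('wrist',s,im,.076,(100,50,400,260),50)
tgt(.543,.1345,.06,81.9)
E
```

```text
t 21.75 pos [0.5411 0.1351 0.137 ] F [-0.   0.4  0.2] w 39.2 gf 0.0 q7 1.2
wrist [253.7 209.5] 375 [0.5427 0.1343 0.076 ]
delta [-2.7 -0.4 76.9] dist 76.9 turn [-0.  -0.1 -0. ]
```

View pics/w7.png

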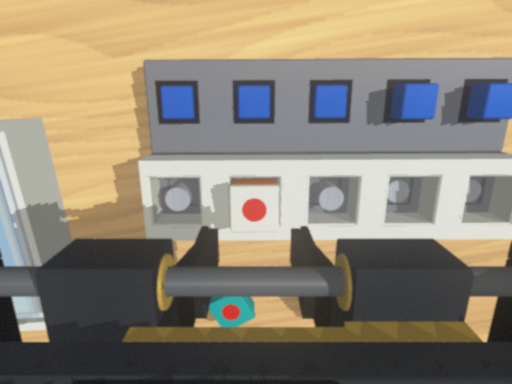

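Pod 4 is raised, with its dot at (254,210), and the other four wells are empty.

Call:
move_arm --turn '[[0,0,0],[0,0,0],[0,0,0],[0,0,0],[0,0,0],[0,0,0],[0,0,0],[0,0,0],[0,0,0],[0,0,0]]' --delta_pos '[[-2,0,0],[-2,0,0],[-2,0,0],[-2,0,0],[-2,0,25],[-2,0,50],[-2,0,70],[-2,0,77],[-2,0,77],[-2,0,77]]' --claw '[0,0,0,0,0,0,0,0,0,255]'

```text
t: 22.63
tool_pos: [0.5436, 0.135, 0.0611]
eef_rot: [0.223, 3.133, 0.0]
force: [0.9, 0.7, 0.9]
width: 0.97
grasp_force: 0.0
```

Call:
move_arm --turn '[[0,0,0],[0,0,0],[0,0,0],[0,0,0],[0,0,0],[0,0,0],[0,0,0],[0,0,0],[0,0,0],[0,0,0]]' --delta_pos '[[0,0,0],[0,0,0],[0,0,0],[0,0,0],[0,0,0],[0,0,0],[0,0,0],[0,0,0],[0,0,0],[0,0,0]]' --claw '[255,255,255,255,255,255,255,255,255,255]'

```text
t: 23.47
tool_pos: [0.5434, 0.1349, 0.0604]
eef_rot: [-0.223, -3.134, -0.0]
force: [0.5, -0.3, -0.6]
width: 0.412
grasp_force: 30.0
```

Call:
move_arm --turn '[[0,0,0],[0,0,0],[0,0,0],[0,0,0],[0,0,0]]' --delta_pos '[[0,0,-8],[0,0,-22],[0,0,-45],[0,0,-75],[0,0,-75]]' --claw '[255,255,255,255,255]'

```text
t: 23.88
tool_pos: [0.5461, 0.1354, 0.1413]
eef_rot: [0.223, 3.127, 0.006]
force: [1.5, 0.1, 0.6]
width: 0.412
grasp_force: 30.0
```

```bash
python3 - <<'E'
from h import *
st()
tgt(.475,-.301,.14,85.7)
E
```

```text
t 23.88 pos [0.5461 0.1354 0.1413] F [1.5 0.1 0.6] w 35.8 gf 30.0 q7 1.2
delta [   8.4 -442.1   -0.6] dist 442.2 turn [ 0.2  0.4 -3.9]
```

Call:
move_arm --turn '[[0,0,-3.8],[0,0,-3.8],[0,0,-3.8],[0,0,-3.8],[0,0,-3.8],[0,0,-3.8],[0,0,-3.8],[0,0,-3.8],[0,0,-3.8],[0,0,-3.8]]' --delta_pos '[[0,-35,-5],[0,-75,-5],[0,-115,-5],[0,-155,-5],[0,-195,-5],[2,-235,-5],[4,-275,-5],[6,-315,-5],[6,-355,-5],[6,-390,-5]]' --claw '[255,255,255,255,255,255,255,255,255,255]'

```text
t: 24.72
tool_pos: [0.4814, -0.253, 0.1412]
eef_rot: [0.12, 3.138, -0.0]
force: [-0.1, 0.5, -0.1]
width: 0.411
grasp_force: 30.0
```

Call:
move_arm --turn '[[0,0,0],[0,0,0],[0,0,0],[0,0,0],[0,0,0]]' --delta_pos '[[4,-30,0],[4,-50,0],[4,-50,0],[4,-50,0],[4,-50,0]]' --claw '[255,255,255,255,255]'

```text
t: 25.13
tool_pos: [0.4748, -0.2991, 0.1405]
eef_rot: [0.118, 3.139, 0.001]
force: [0.3, 1.4, -1.4]
width: 0.41
grasp_force: 30.0
```

```bash
python3 - <<'E'
from h import *
st()
tgt(.474,-.300,.0215,85.7)
E
```

```text
t 25.13 pos [ 0.4748 -0.2991  0.1405] F [ 0.3  1.4 -1.4] w 35.6 gf 30.0 q7 2.15
delta [  0.8  -1.1 119. ] dist 119.0 turn [0. 0. 0.]
```

Call:
move_arm --turn '[[0,0,0],[0,0,0],[0,0,0],[0,0,0],[0,0,0],[0,0,0],[0,0,0],[0,0,0]]' --delta_pos '[[0,-1,20],[0,-1,45],[0,-1,70],[0,-1,95],[0,-1,110],[0,-1,116],[0,-1,117],[0,-1,117]]' --claw '[255,255,255,255,255,255,255,255]'

```text
t: 25.8
tool_pos: [0.4751, -0.2998, 0.0237]
eef_rot: [0.116, 3.139, 0.001]
force: [0.2, -0.2, -1.7]
width: 0.412
grasp_force: 30.0
```

```bash
python3 - <<'E'
from h import *
st()
tgt(.474,-.300,.0215,85.7)
E
```

```text
t 25.8 pos [ 0.4751 -0.2998  0.0237] F [ 0.2 -0.2 -1.7] w 35.8 gf 30.0 q7 2.24
delta [ 1.1 -0.2  2.2] dist 2.5 turn [0.  0.  0.1]
```

Call:
move_arm --turn '[[0,0,0],[0,0,0],[0,0,0],[0,0,0],[0,0,0],[0,0,0],[0,0,0],[0,0,0],[0,0,0],[0,0,0]]' --delta_pos '[[0,0,1.5],[0,0,2],[0,0,2],[0,0,2],[0,0,2],[0,0,2],[0,0,2],[0,0,-30],[0,0,-70],[0,0,-110]]' --claw '[255,255,95,95,95,95,95,95,95,95]'

```text
t: 26.63
tool_pos: [0.4734, -0.3008, 0.1341]
eef_rot: [-0.119, -3.137, -0.0]
force: [0.9, -1.1, 0.7]
width: 0.624
grasp_force: 0.0
```

Call:
move_arm --turn '[[0,0,0],[0,0,0],[0,0,0],[0,0,0]]' --delta_pos '[[-40,0,-40],[-50,35,-40],[-50,35,-40],[-50,35,-40]]' --claw '[120,120,120,120]'

```text
t: 26.97
tool_pos: [0.5289, -0.2675, 0.1739]
eef_rot: [0.112, 3.138, 0.001]
force: [0.0, -0.9, -0.0]
width: 0.536
grasp_force: 0.0
```

```bash
python3 - <<'E'
from h import *
st()
s,im=grab('wrist','w8')
reds('wrist',s,im,.038,(50,50,450,330),50)
st();tgt(.531,-.2295,.12,85.7)
E
```

```text
t 26.97 pos [ 0.5289 -0.2675  0.1739] F [ 0.  -0.9 -0. ] w 46.6 gf 0.0 q7 2.07
wrist [213.3 126.1] 259 [ 0.4749 -0.3008  0.038 ]
wrist [217.3 178. ] 224 [ 0.5232 -0.3021  0.038 ]
wrist [221.5 227.9] 196 [ 0.5741 -0.3031  0.038 ]
wrist [ 54.5 235.7] 124 [ 0.5707 -0.4699  0.038 ]
t 27.02 pos [ 0.5273 -0.269   0.1733] F [-0.1 -1.  -1.5] w 46.5 gf 0.0 q7 2.07
delta [-0.8 39.7 53.3] dist 66.5 turn [ 0.  -0.   0.1]
```

View pics/w8.png

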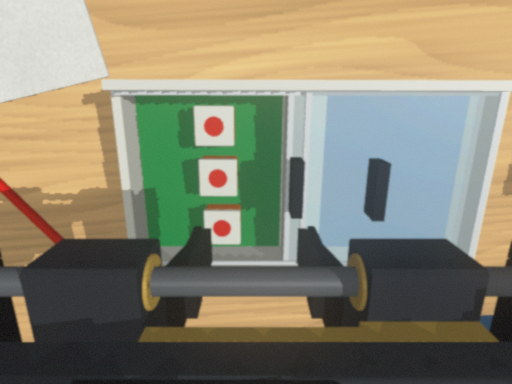

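All three pods sit lid up in a row on the green liner, at (213,126), (217,178) and (221,228). The right handle is at (297,187). Next is closing the door.

Call:
move_arm --turn '[[0,0,0],[0,0,0],[0,0,0],[0,0,0],[0,0,0],[0,0,0],[0,0,0],[0,0,0],[0,0,0],[0,0,0]]' --delta_pos '[[0,39,0],[0,39,25],[0,39,50],[0,39,75],[0,39,100],[0,39,116],[0,39,118],[0,39,118],[0,39,118],[0,39,118]]' --claw '[120,120,120,120,120,120,120,120,255,255]' --newtons 15

```text
t: 27.85
tool_pos: [0.5294, -0.2315, 0.0554]
eef_rot: [-0.12, -3.139, 0.0]
force: [0.6, -0.2, 0.1]
width: 0.444
grasp_force: 0.0
```

Call:
move_arm --turn '[[0,0,0],[0,0,0],[0,0,0],[0,0,0],[0,0,0],[0,0,0],[0,0,0],[0,0,0]]' --delta_pos '[[0,0,0],[0,0,0],[0,0,0],[0,0,0],[0,0,0],[0,0,0],[0,0,0],[0,0,0]]' --claw '[255,255,255,255,255,255,255,255]'

```text
t: 28.52
tool_pos: [0.5299, -0.2308, 0.0554]
eef_rot: [0.119, 3.139, 0.0]
force: [-0.3, 0.4, 0.3]
width: 0.116
grasp_force: 15.0
```

```bash
python3 - <<'E'
from h import *
st();tgt(.5208,-.3752,.0563,85.7)
E
```

```text
t 28.52 pos [ 0.5299 -0.2308  0.0554] F [-0.3  0.4  0.3] w 10.1 gf 15.0 q7 2.06
delta [  -1.8 -144.7   -0.9] dist 144.7 turn [ 0.  0. -0.]
```

Call:
move_arm --turn '[[0,0,0],[0,0,0],[0,0,0],[0,0,0],[0,0,0],[0,0,0],[0,0,0],[0,0,0],[0,0,0],[0,0,0]]' --delta_pos '[[0,-18,0],[0,-38,0],[0,-58,0],[0,-78,0],[0,-98,0],[0,-118,0],[0,-132,0],[0,-140,0],[0,-145,0],[0,-148,0]]' --claw '[255,255,255,255,255,255,255,255,255,255]'

```text
t: 29.35
tool_pos: [0.5191, -0.3784, 0.0554]
eef_rot: [0.118, 3.139, 0.0]
force: [1.7, 2.0, 2.1]
width: 0.113
grasp_force: 15.0
```

Call:
move_arm --turn '[[0,0,0],[0,0,0],[0,0,0],[0,0,0],[0,0,0]]' --delta_pos '[[0,-3,0],[0,-5,0],[0,-6,0],[0,-6,0],[0,-6,0]]' --claw '[255,255,255,255,255]'

```text
t: 29.77
tool_pos: [0.5192, -0.3785, 0.0552]
eef_rot: [-0.112, -3.138, -0.013]
force: [-3.3, 18.0, 13.2]
width: 0.115
grasp_force: 15.0
```

```bash
python3 - <<'E'
from h import *
st(); print(np.linalg.norm(sensors.state()['tool_pos'][:2]-[.5299,-.2308]))
E
```

```text
t 29.77 pos [ 0.5192 -0.3785  0.0552] F [-3.3 18.  13.2] w 10.0 gf 15.0 q7 2.33
0.14809058716528967
```

Travel was 148.1 mm, and the door is against its stop. I'll release it while backing the command off, then rise and check.

Call:
move_arm --turn '[[0,0,0],[0,0,0],[0,0,0],[0,0,0],[0,0,0],[0,0,0],[0,0,0],[0,0,0],[0,0,0],[0,0,0]]' --delta_pos '[[0,5,0],[0,5,0],[0,5,0],[0,5,0],[0,5,0],[0,5,0],[0,5,-30],[0,5,-70],[0,5,-110],[0,5,-150]]' --claw '[120,120,120,120,120,120,120,120,120,120]'

```text
t: 30.6
tool_pos: [0.518, -0.3797, 0.2071]
eef_rot: [-0.12, -3.139, 0.0]
force: [0.6, -0.9, -0.7]
width: 0.529
grasp_force: 0.0
```

Call:
move_arm --turn '[[0,0,0],[0,0,0],[0,0,0],[0,0,0],[0,0,0],[0,0,0],[0,0,0],[0,0,0],[0,0,0],[0,0,0]]' --delta_pos '[[0,120,-60],[0,120,-60],[0,120,-60],[0,120,-60],[0,120,-60],[0,120,-60],[0,120,-60],[0,120,-60],[0,120,-60],[0,120,-60]]' --claw '[120,120,120,120,120,120,120,120,120,120]'

```text
t: 31.43
tool_pos: [0.5272, -0.2607, 0.2649]
eef_rot: [-0.121, -3.138, 0.0]
force: [-0.5, -0.0, 0.3]
width: 0.532
grasp_force: 0.0
```

```bash
python3 - <<'E'
from h import *
st()
s,w=grab('wrist','w9'); _,b=grab('side','s9'); 
cv2.imwrite('pics/m9.png',np.hstack([cv2.resize(w,(400,300)),cv2.resize(b,(400,300))])[:,:,::-1])
reds('wrist',s,w,.038,(50,30,450,330),40)
E
```

```text
t 31.43 pos [ 0.5272 -0.2607  0.2649] F [-0.5 -0.   0.3] w 46.3 gf 0.0 q7 2.01
wrist [ 76.6 199.1] 535 [ 0.5561 -0.4868  0.038 ]
```

View pics/m9.png

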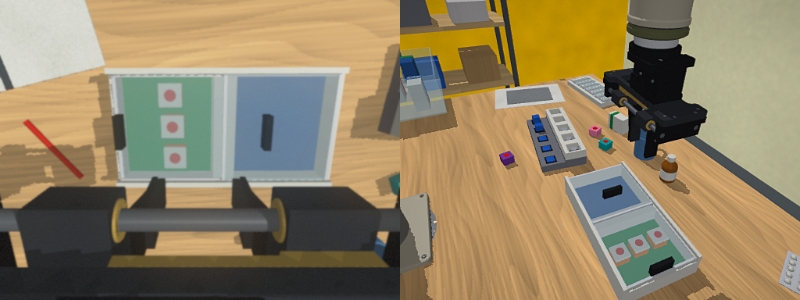

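The right door is shut with its handle back at the outer end, the three pods are under it on the green liner, and the bystanders are unmoved. I'm handing the job in.

```bash
python3 -c "
from plant import arm
print(arm.job_done())"
```

```text
the job is handed in; nothing more can be done
None
```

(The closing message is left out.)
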